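Shut the wide dust gate on the frame-building bench

TASK

The wide dust-extraction port on this bench is no longer needed. Push its sliding gate fully shut, until the spring catch snaps in behind it, then let go; leave the narrower gate open just as it is.

Things in the scene. Friction and masses are not known exactly. Their poses are not given: they have to be found in the camera images.
- wide_tab (a point): Centre of the upright steel push tab on the blade of the WIDE gate: the larger of two flat aluminium dust gates on the bench, with an 80 mm round port. Tab 8 mm thick (x), 44 wide (y), from 7 to 57 mm above the bench; this point is 34 mm up. x is level and points to the port: the gate shuts by sliding along +x. Behind the tab (-x) the bench is free between the guide rails.
- wide_gate (a joint): How far the wide gate is open, in m: 0 is shut against its end stop, 0.08 fully open. It slides stiffly (about 6 N; the catch adds 1 to 3 N over the last 40 mm) and stays where left. It runs between rails 14 mm high, 56 mm either side of the tab's centre; shut, the tab's inner face is 31 mm short of the gate's body (18 mm high, port collar 44 mm).
- wide_catch (a joint): Angle in rad of the wide gate's spring catch: steel finger 36 mm long, 20 to 26 mm above the bench, pivoted on the +y rail. 0: sprung in, at rest. A lug on the blade (12 mm wide, 30 mm high, 43 mm to the +y side of the tab's centre) presses it aside, to about 0.25, while closing; some 5 mm before the end stop it snaps back to 0 behind the lug and holds the gate.
- narrow_tab (a point): The same point on the push tab of the NARROWER gate, which is to stay open: alike, but with a 50 mm port, a tab 30 mm wide (8 mm thick, 7 to 57 mm above the bench) and guide rails 41 mm either side of the tab's centre.

How it is judged:
By the outcome, as a careful person would: the job done as asked, in the order asked, and still so for the second after the job is handed in, with the robot touching nothing.
It also fails if it takes over 32 s, if anything falls off the work surface, if the arm or the gripper's body presses on something with over 40 N, if the wrist force passes 120 N, or if a joint passes its speed limit or range.

ROBOT

A 7-joint arm with a two-finger parallel gripper is mounted at the origin on the work surface. World frame = base frame: x ahead of the robot, y to its left, z up, the work surface at z = 0. Lengths are in mm, angles in degrees, forces in N, time in s.
With the tool pointing down it reaches from about 350 to 900 mm from the base axis. Payload 19.9 kg.
Tool frame: the origin (TCP) lies between the finger pads; the fingertips stand 22 mm ahead of it and the grasp point (between the pads) lies 3 mm ahead of it; z points along the fingers, x is the direction in which the jaws open and shut, and the axes are right-handed (so a half turn about z gives the same grasp; the last joint's range is limited). The gripper opens to 85 mm and grips with 20 to 120 N. Pads are 22 mm wide; open, the fingers measure 114 mm over their backs; the gripper's body (76 mm by 85 mm) begins 54 mm behind the grasp point. The pads swing forward as they close: fully open they stand 13 mm farther back than shut.
Start: joints at [74.456, 23.915, -0.59, 92.452, 0.269, 63.638, -3.037], TCP at [142.362, -608.553, 253.26] pointing down, gripper open.
Joint ranges: [-161.28, 161.28], [-22.2, 115.67], [-73.04, 71.86], [3.21, 147.25], [-68.34, 248.33], [10.77, 114.83], [-161.83, 161.83]. Speed limits (degrees/s): [108.29, 108.29, 136.94, 136.94, 172.46, 172.46, 172.46].

INTERFACE

Orientations are given as [roll, pitch, yaw] about the fixed x, y, z axes, in that order (R = Rz(yaw) Ry(pitch) Rx(roll)).
In Python, from station import robot, jaws, kinematics, vision, job, monitor gives the robot as it stands. Calls block until the motion is done:
- robot.goto(position, orientation): joint-space move of the TCP to a pose.
- robot.move_l(position, rate=150, rotation=None, force_limit=None): straight line of the TCP; rotation=None keeps the orientation; rate is the mean speed in mm/s. With force_limit (N) it stops when the force on the tool has changed by that much, and returns True; else False.
- robot.movej(angles): joint-space move.
- jaws.ungrasp() and jaws.clamp(force=None): open the fingers fully, or close them until they stop; force is the grip in N (None keeps the last).
- robot.hold(seconds).
- kinematics.solve_ik(position, orientation): joint angles nearest the present ones, or None.
- vision.read_camera(name): name is "side" or "top"; returns a dict with "pixels" (420x560x3 uint8, red, green, blue), "mtx" (3x3 intrinsics, pixels), "k1" (the pictures are not rectified: a ray, as slopes to the right and down, at radius r is drawn at 1 + k1 r^2 times it, then the intrinsics apply), "rvec" (rotation vector, rad) and "tvec" (3), from world to camera coordinates, as OpenCV has them. Camera axes: x right, y down, z forward; pixel columns grow to the right and rows downward; lengths in mm; the calibration is good to about 2 mm. A picture is of the moment at which its call begins. There is no depth.
A pose or a line that the arm cannot do raises robot.Unreachable and nothing moves.
- job.hand_in(): hands the job in, once; it reports no verdict.
Readings, each from a call of its own:
- monitor.current_time_s(): time.
- monitor.current_joint_pos(): joint angles.
- monitor.current_qvel(): joint speeds.
- monitor.current_effort(): joint torques, N m.
- monitor.current_eef_pos(): TCP position.
- monitor.current_tool_rot(): TCP orientation.
- monitor.current_force(): force on the tool from outside, world axes, zero at the start.
- monitor.current_wrist_torque(): the same for the moment, N m.
- monitor.current_opening(): finger opening in mm.
Only numpy, scipy, OpenCV 4.12 (cv2) and the standard library are available. Lean on these libraries where they do the work, as an engineer would, in place of code of your own. Each camera call takes 0.05 s, during which the arm holds its last target. There are 200 camera calls.

## Working session

There is one attempt and no reset: what is moved stays moved. The work goes in short steps, each a Python script; the robot and the scene stay as the last script left them, time stands still between calls to the robot, and variables do not carry over. Pictures are saved under pics/ and viewed, about 8 in all and at most 12, crops included, and the job is handed in when it is done.

```bash
mkdir -p pics; cat > h.py <<'E'
import numpy as np, cv2
from station import robot, jaws, kinematics, vision, job, monitor
def cam(n):
    c=vision.read_camera(n); c['R']=cv2.Rodrigues(np.array(c['rvec'],float))[0]; c['t']=np.array(c['tvec'],float).ravel(); c['K']=np.array(c['mtx'],float); return c
def ray(c,u,v):
    K=c['K']; d=np.array([(u-K[0,2])/K[0,0],(v-K[1,2])/K[1,1]]); s=d.copy()
    for _ in range(20): s=d/(1+c['k1']*(s@s))
    return -c['R'].T@c['t'], c['R'].T@np.array([s[0],s[1],1])
def onz(c,u,v,z):
    o,d=ray(c,u,v); return o+d*(z-o[2])/d[2]
def proj(c,P):
    p=c['R']@np.array(P,float)+c['t']; s=p[:2]/p[2]; s=s*(1+c['k1']*(s@s)); return c['K'][:2,:2]@s+c['K'][:2,2]
def save(c,f,crop=None,k=1):
    im=c['pixels'][:,:,::-1]
    if crop: a,b,x,y=crop; im=im[b:y,a:x]
    cv2.imwrite('pics/'+f,cv2.resize(im,None,fx=k,fy=k,interpolation=cv2.INTER_CUBIC))
E
python3 - <<'E'
from h import *
for n in('top','side'):
    c=cam(n); save(c,n+'0.png'); print(n,-c['R'].T@c['t'],c['R'][2],c['k1'],c['K'][0,0])
print(monitor.current_time_s(),monitor.current_tool_rot(),monitor.current_opening())
E
```

```text
top [495.20569892   7.37820944 934.2014148 ] [ 0.07405861  0.00255524 -0.99725062] -0.06946637992259103 459.5644211214648
side [376.82994385 640.32648948 510.8552207 ] [ 0.20980079 -0.7835176  -0.5848793 ] 0.0028579537000738274 449.41139707520296
0.1 [ 1.79996678e+02  5.98555240e-02 -7.68294531e+01] 85.20110329963387
```

View pics/top0.png

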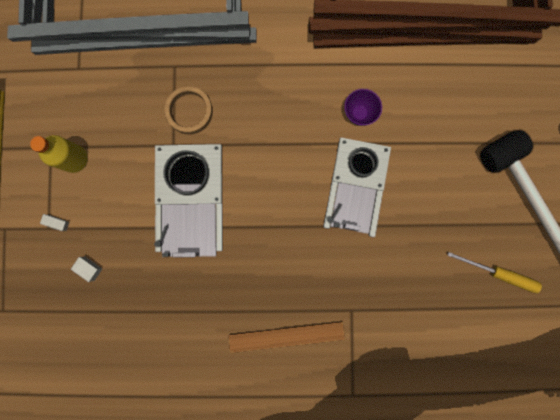

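View pics/side0.png

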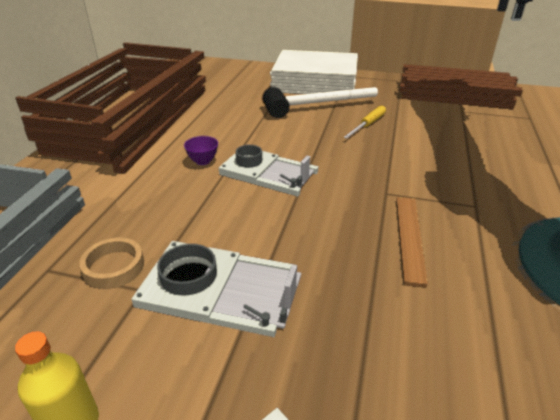

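The top picture has world +x up and +y left. The wide gate is at about (188,200) with its port at (187,173) and its tab at about (187,252). The narrow gate is at (358,187). The side picture agrees: wide tab at about (289,297), catch at (257,314). I'll zoom in on both.

```bash
python3 - <<'E'
from h import *
t=cam('top');s=cam('side')
a=cv2.resize(t['pixels'][135:270,140:240,::-1],None,fx=4,fy=4,interpolation=cv2.INTER_CUBIC)
b=cv2.resize(s['pixels'][235:335,200:300,::-1],None,fx=4,fy=4,interpolation=cv2.INTER_CUBIC)
b=cv2.copyMakeBorder(b,0,140,0,0,cv2.BORDER_CONSTANT)
cv2.imwrite('pics/z.png',np.hstack([a,b]))
E
```

```text
(no output)
```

View pics/z.png

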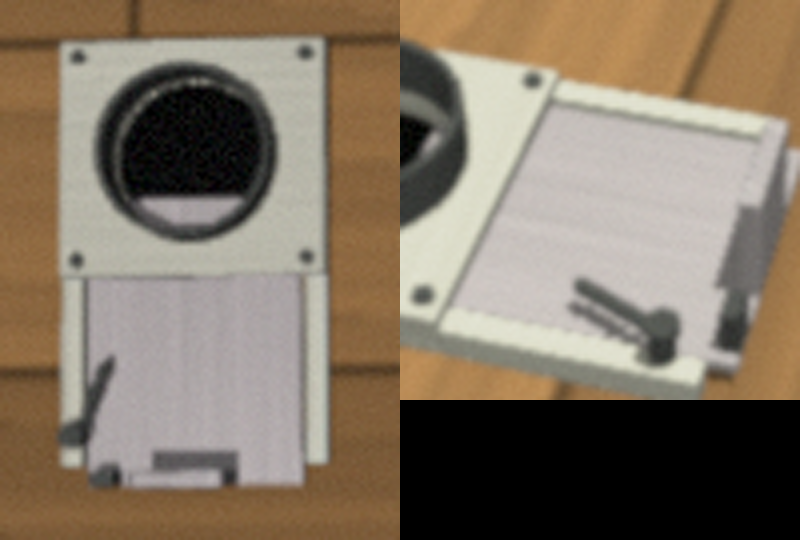

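```bash
python3 - <<'E'
from h import *
t=cam('top');s=cam('side')
T=lambda x,y,z: onz(t,140+x/4,135+y/4,z).round(1)
S=lambda x,y,z: onz(s,200+(x-400)/4,235+y/4,z).round(1)
for n,p in dict(c1=(60,40,18),c2=(326,38,18),c3=(328,275,18),c4=(62,277,18),railL=(62,466,14),railR=(328,464,14),tabTL=(128,472,57),tabTR=(222,470,57),tabBL=(130,488,57),tabBR=(222,486,57),bladeBL=(88,487,7),bladeBR=(303,486,7),lug=(104,475,30),pivot=(74,433,26),portL=(96,150,44),portR=(276,150,44)).items(): print(n,T(*p))
for n,p in dict(body=(557,70,18),body2=(440,310,18),railend=(785,120,14),railend2=(700,392,14),tabtopA=(783,122,57),tabtopB=(750,205,57),pivot=(662,322,26),lug=(735,300,30)).items(): print('S',n,S(*p))
E
```

```text
c1 [700.9 263.1  18. ]
c2 [700.  127.1  18. ]
c3 [579.4 125.9  18. ]
c4 [579.7 260.3  18. ]
railL [484.8 260.5  14. ]
railR [484.9 126.5  14. ]
tabTL [482.2 216.8  57. ]
tabTR [482.9 171.6  57. ]
tabBL [474.6 215.8  57. ]
tabBR [475.3 171.6  57. ]
bladeBL [474.1 249.1   7. ]
bladeBR [473.9 140.    7. ]
lug [480.4 235.2  30. ]
pivot [501.2 251.3  26. ]
portL [639.8 237.1  44. ]
portR [638.7 148.2  44. ]
S body [582.6 128.2  18. ]
S body2 [581.1 257.4  18. ]
S railend [486.9 128.7  14. ]
S railend2 [484.4 264.8  14. ]
S tabtopA [477.9 174.2  57. ]
S tabtopB [479.4 217.   57. ]
S pivot [502.2 248.9  26. ]
S lug [479.6 236.4  30. ]
```

Both views agree: the wide tab's centre is at about (478.7, 194), with tab width 44 and its top edge 8 mm thick, as given. The axis is within 1° of world x and the body edge is at x≈580.5, so shut means tab centre ≈545.5, about 67 mm of push. I'll push with closed fingers, jaws across y.

```bash
python3 - <<'E'
from h import *
o=[180,0,-90]
jaws.clamp(20)
robot.goto([435,194,200],o); print(monitor.current_time_s(),monitor.current_eef_pos(),monitor.current_opening())
print(robot.move_l([435,194,36],rate=120,force_limit=15),monitor.current_force())
c=cam('side'); save(c,'a.png',(160,120,440,330),2.5)
print(monitor.current_time_s(),monitor.current_eef_pos())
E
```

```text
4.0667 [435.27468534 193.52882119 199.94531966] -0.0768292849224008
False [-0.41351544 -0.178044    0.95524671]
5.6333 [435.3025246  194.01749785  36.46176033]
```

View pics/a.png

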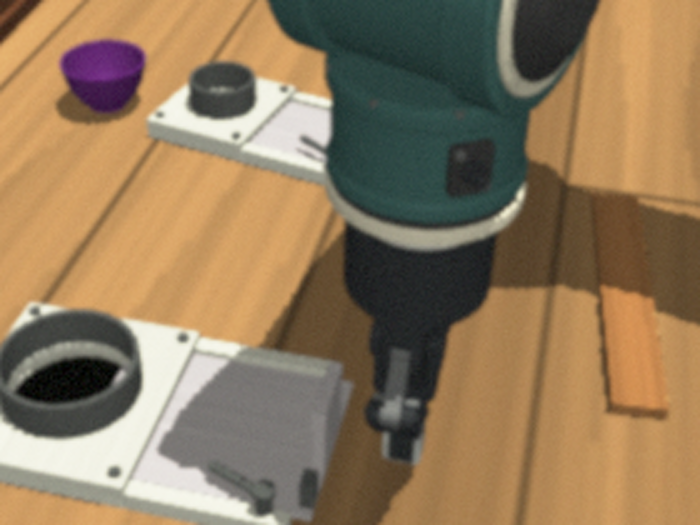

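The closed fingertips, at about (400,455) in the crop, stand free behind the wide tab at (335,430), and nothing is touching. Now the push.

```bash
python3 - <<'E'
from h import *
P=lambda *a: print(*a,monitor.current_time_s(),np.round(monitor.current_eef_pos(),1),np.round(monitor.current_force(),1))
P(robot.move_l([515,194,36],rate=40,force_limit=28))
P(robot.move_l([550,194,36],rate=20,force_limit=22))
c=cam('side'); save(c,'b.png',(160,200,300,340),4)
E
```

```text
False 7.7833 [514.1 194.3  35.6] [-8.1  1.1  2.3]
True 8.7667 [529.8 194.1  34.8] [-3.2 -0.4 -2.5]
```

View pics/b.png

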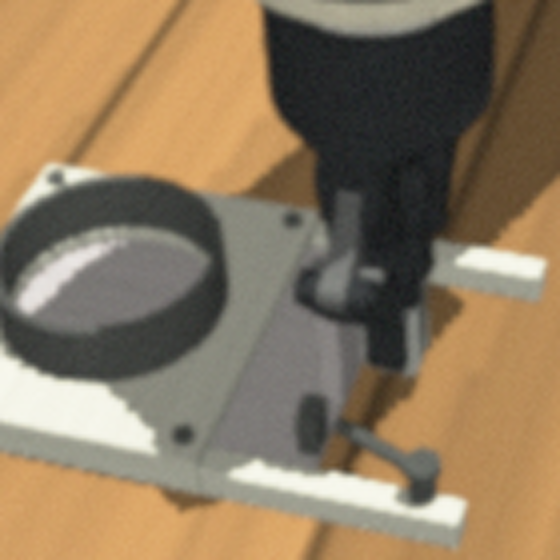

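The catch finger, pivot (425,465) to tip (340,428), has the same slope as at rest and lies behind the lug at (312,425), so it has snapped in. I'll press once more to confirm the end stop.

```bash
python3 - <<'E'
from h import *
P=lambda *a: print(*a,monitor.current_time_s(),np.round(monitor.current_eef_pos(),1),np.round(monitor.current_force(),1))
P(robot.move_l([545,194,36],rate=15,force_limit=30))
P(robot.move_l([480,194,40],rate=80,force_limit=25))
P(robot.move_l([430,194,160],rate=120))
t=cam('top');s=cam('side')
a=cv2.resize(t['pixels'][135:270,140:240,::-1],None,fx=4,fy=4,interpolation=cv2.INTER_CUBIC)
b=cv2.resize(s['pixels'][235:335,200:300,::-1],None,fx=4,fy=4,interpolation=cv2.INTER_CUBIC)
b=cv2.copyMakeBorder(b,0,140,0,0,cv2.BORDER_CONSTANT)
cv2.imwrite('pics/c.png',np.hstack([a,b]))
E
```

```text
True 9.2667 [529.5 194.   34.1] [-2.4 -0.1 -0.2]
False 10.0417 [480.5 193.9  40.1] [ 0.  -0.2 -0.7]
False 11.275 [430.  193.8 159.5] [-0.2 -0.4 -0.2]
```

View pics/c.png

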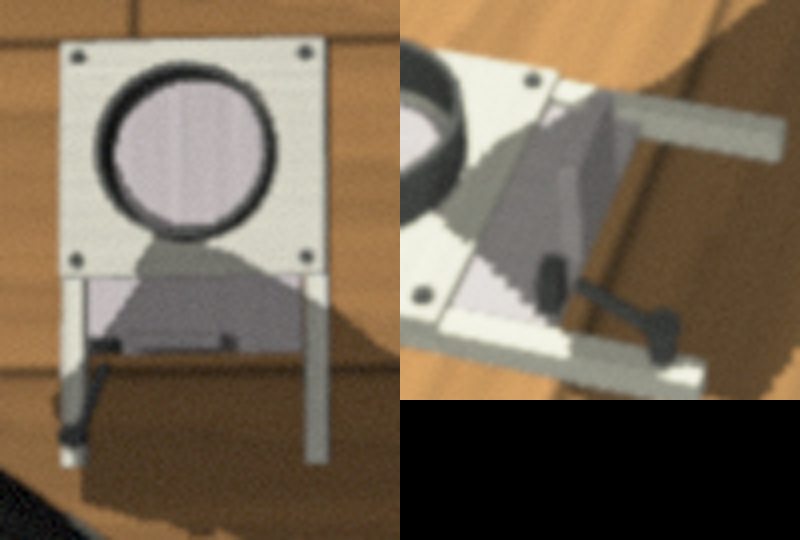

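The port is fully covered. The catch is back at its rest slope with its tip behind the lug (top crop: tip (104,367), lug (104,345)). A quick check of the numbers and of the narrow gate comes next, then hand-in.

```bash
python3 - <<'E'
from h import *
t=cam('top')
T=lambda x,y,z: onz(t,140+x/4,135+y/4,z).round(1)
print('blade end',T(200,352,7),'body',T(200,276,18),'catch tip',T(106,366,26),'pivot',T(72,433,26),'lug rear',T(104,352,30))
o=cv2.imread('pics/top0.png')[:,:,::-1].astype(int); d=np.abs(o-t['pixels'].astype(int))[135:240,322:395].max(2)
print('narrow diff: mean',d.mean(),'frac>40',(d>40).mean())
print(monitor.current_force(),monitor.current_time_s()); job.hand_in()
E
```

```text
blade end [541.9 192.4   7. ] body [579.5 190.4  18. ] catch tip [534.3 235.6  26. ] pivot [501.2 252.3  26. ] lug rear [541.1 235.6  30. ]
narrow diff: mean 21.513763861709066 frac>40 0.0
[0.72536734 0.15769741 0.1426167 ] 11.425
the job is handed in; nothing more can be done
```

The wide gate is shut and its catch has snapped in behind the lug. I pushed the tab about 67 mm with closed fingers, then backed off and lifted clear. I handed in at 11.4 s of the 32 s allowed.

**Last checks:**
- **End stop:** a second push stopped at the same place on its 30 N limit, with no further travel, so the gate is against its stop.
- **Gate position:** the blade's rear edge measured x = 541.9, against about 541 expected when shut, and the port is fully covered.
- **Catch:** it is back at its rest slope, with its tip about 7 mm behind the lug's rear face.
- **Robot:** force on the tool was under 1 N, so it is touching nothing.
- **Narrow gate:** the arm went nowhere near it. The before/after comparison of that area was less clean than I would like: no pixel changed by more than 40 levels, but the mean change was 21. I took that to be the arm's shadow and did not look at that area again to confirm it.

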